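# Slide the boxed stones down the display lane

## Robot

A 6-joint arm with a two-finger parallel gripper is mounted at the origin on the work surface. World frame = base frame: x ahead of the robot, y to its left, z up, the work surface at z = 0. Lengths are in m, angles in rad, forces in N, time in s.
With the tool pointing down it reaches from about 0.35 to 0.85 m from the base axis. Payload 8.1 kg.
Tool frame: the origin (TCP) lies where the fingers leave the gripper's body, on its centre line; the fingertips stand 84 mm ahead of it and the grasp point (between the pads) lies 65 mm ahead of it; z points along the fingers, y is the line along which they close (so a half turn about z gives the same grasp; the last joint's range is limited). The gripper opens to 93 mm and grips with 3 to 60 N. Pads are 15 mm wide; open, the fingers measure 128 mm over their backs; the gripper's body (75 mm by 188 mm) begins 65 mm behind the grasp point.
Start: joints at [1.136, 0.13, 1.488, -0, 1.523, -0.085], TCP at [0.206, 0.564, 0.303] pointing down, gripper open.
Joint ranges: [-2.96, 2.96], [-0.89, 2.26], [0.02, 2.5], [-1.34, 4.48], [0, 2.73], [-2.66, 2.66]. Speed limits (rad/s): [2.39, 2.39, 2.79, 3.14, 3.14, 3.14].

## Interface

Orientations are given as a rotation vector (axis times angle).
In Python, from plant import robot gives the robot as it stands.
- The arm moves only by the shell command python3 -m jog 'ROWS' [FORCE]. ROWS is text: rows parted by semicolons, each of 5 numbers parted by spaces: the opening, from 0 (shut) to 1 (fully open), then the shift along the tool's x, y, z in m, then the turn about the tool's z in degrees. A call has 1 to 10 rows; each row shifts and turns the commanded pose from where the row before left it, along the tool's axes as they then stand; what a row does not reach is not made up. A row lasts 1/12 s, in which the tool goes at most 41.7 mm and 7.16 degrees, less where a joint would pass 70% of its speed; a pose out of reach is approached as far as the arm can. A call with a gripper value outside its range is refused whole. The fingers move at their own pace and stop on an object; FORCE is the grip in N (left out, the last holds). Time passes only in rows, so rows that do not move let the fingers close. It gives the time, the measured TCP pose, the force, the opening and the grip force at its end, in the units of the state.
- robot.read_state(): the state, without advancing time (a new reading comes with each control period).
- robot.read_camera(name): name is "side" or "top"; returns a dict with "color" (480x640x3 uint8, red, green, blue), "intrinsics" (3x3 intrinsics, pixels), "k1" (the pictures are not rectified: a ray, as slopes to the right and down, at radius r is drawn at 1 + k1 r^2 times it, then the intrinsics apply), "pose" (4x4, takes a point from camera to world coordinates). Camera axes: x right, y down, z forward; pixel columns grow to the right and rows downward; lengths in m; the calibration is good to about 2 mm. A picture is of the moment at which its call begins. There is no depth.
- robot.close_job(): hands the job in; it is judged then, once.
The state is a dict: "t": time; "q": joint angles; "dq": joint speeds; "joint_torque": joint torques, N m; "tool_pos": TCP position; "orientation": TCP orientation; "force": force on the tool from outside, world axes, zero at the start; "wrist_torque": the same for the moment, N m; "opening": finger opening in m; "gripper_force": force on a finger pad.
Only numpy, scipy, OpenCV 4.12 (cv2) and the standard library are available. Lean on these libraries where they do the work, as an engineer would, in place of code of your own. Each camera call takes 0.05 s, during which the arm holds its last target. There are 200 camera calls.

## Task

Push the carton of stones along the display tray, down the lane between the two metal rails, until its front is fully home against the end stop, then take the hand away. Neither the carton nor the robot may touch either rail, so line it up on the open apron if it stands askew. Only push: the carton must stay flat on the board, never lifted or tipped, and everything else on the table stays as it is.

Things in the scene. Friction and masses are not known exactly. Their poses are not given: they have to be found in the camera images.
- carton: closed kraft carton, six stones shown on its flat top; 110 mm long (its x), 96 wide (y), 50 tall, upright sides, 0.25 to 0.5 kg; origin at the centre of its underside. It starts flat on the tray's apron before the lane, up to 28 mm to either side of the lane's middle, turned up to 0.25 rad to it, its x towards the stop. It slides with ordinary friction and stays where it is left.
- tray: fixed plywood board, 420 mm long (x), 210 wide (y), 6 thick; origin at the centre of its underside, z up; +x leads down the lane, roughly to the robot's left; the lane's middle is y = 0. Flat rimless apron from x = -210 to -20 mm, rails from -20 to +190 mm; the end stop, a plywood cross bar 150 mm wide, 30 mm above the board, has its face at x = +190 mm.
- rail_left: aluminium guide rail fixed on the tray on the +y side of the lane: 210 mm long (along the tray's x), 8 mm thick, standing 15 mm above the board; origin at the centre of its underside; its inner face is 60 mm from the lane's middle (lane 120 mm wide, so 12 mm of room each side of the carton).
- rail_right: the same rail on the -y side of the lane, inner face 60 mm from the middle.
- mouth (a point): middle of the lane's open end on the board's upper face (6 mm above the table), between the near ends of the rails; axes as the tray's.
- home (a point): point on the board's upper face, in the middle of the lane, where the centre of the carton's underside is when its front touches the end stop; 155 mm past the mouth; axes as the tray's.
- point_a: hexagonal stone point, 25 mm across, 58 mm tall, loose, standing on the tray's outer ledge beyond the right (-y) rail; origin centre of underside. Leave alone.
- point_b: hexagonal stone point, 25 mm across, 62 mm tall, loose, standing on the tray's outer ledge beyond the left (+y) rail; origin centre of underside. Leave alone.
- bowl_d: clear six-sided bowl of tumbled stones with a paper card, about 104 mm across, 65 mm high, at the robot's left past the stop end of the tray; origin centre of underside. Leave alone. (Three more such bowls stand along the table's far edge.)
- point_c: hexagonal stone point, 30 mm across, 75 mm tall, loose, standing on the table at the robot's right; origin centre of underside. Leave alone.
- ball: pink stone ball of 60 mm on a small round wooden foot, 68 mm tall, at the robot's left; origin centre of underside. Leave alone.
- ring_box: small blue cloth-covered ring box, 50 x 50 x 36 mm, on the table at the robot's right; origin centre of underside. Leave alone.

How it is judged:
By the outcome, as a careful person would: the job done as asked, in the order asked, and still so for the second after the job is handed in, with the robot touching nothing.
It also fails if it takes over 64 s, if anything falls off the work surface, if the arm or the gripper's body presses on something with over 40 N, if the wrist force passes 120 N, or if a joint passes its speed limit or range.

## Working session

There is one attempt and no reset: what is moved stays moved. The work goes in short steps, Python scripts to look and compute and a shell command to move; the robot and the scene stay as the last step left them, time stands still between calls to the robot, and variables do not carry over. Pictures are saved under pics/ and viewed, at most 10 in all, crops included, and the job is handed in when it is done.

```bash
mkdir -p pics; ls; python3 - <<'E'
from plant import robot
import cv2
for n in("top","side"):
    c=robot.read_camera(n); cv2.imwrite(f"pics/{n}0.png",c["color"][:,:,::-1]); print(n,c["intrinsics"].tolist(),c["k1"],c["pose"].round(4).tolist())
s=robot.read_state(); print(s["t"],s["tool_pos"],s["orientation"],s["opening"])
E
```

```text
pics
top [[585.7745432923246, 0.0, 314.74058776316645], [0.0, 585.7745432923246, 241.14854581912604], [0.0, 0.0, 1.0]] -0.027606342684038675 [[-0.0003, -0.9953, 0.0973, 0.3535], [-1.0, 0.0006, 0.0029, -0.0007], [-0.003, -0.0973, -0.9952, 1.6809], [0.0, 0.0, 0.0, 1.0]]
side [[597.4287869193456, 0.0, 321.9741737592581], [0.0, 597.4287869193456, 243.53925055386864], [0.0, 0.0, 1.0]] -0.08545242837980009 [[0.9913, -0.0677, 0.1128, 0.3793], [-0.1297, -0.6469, 0.7515, -1.006], [0.0221, -0.7596, -0.65, 0.8897], [0.0, 0.0, 0.0, 1.0]]
0.1 [0.20544929 0.56333454 0.30179463] [-5.46605600e-01 -3.09325029e+00  2.52076900e-03] 0.09270231155162952
```

View pics/top0.png

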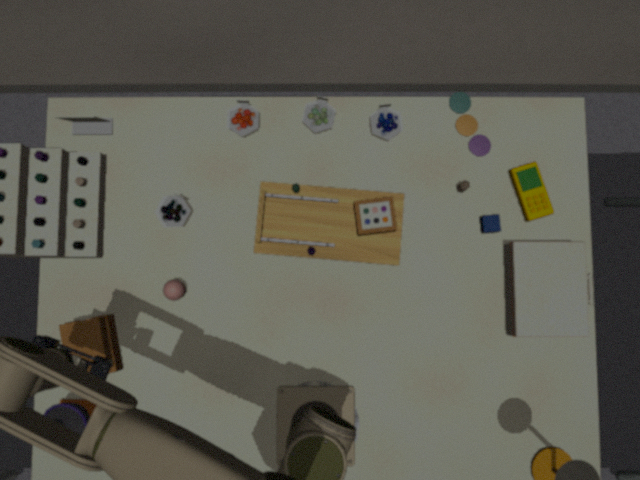

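View pics/side0.png

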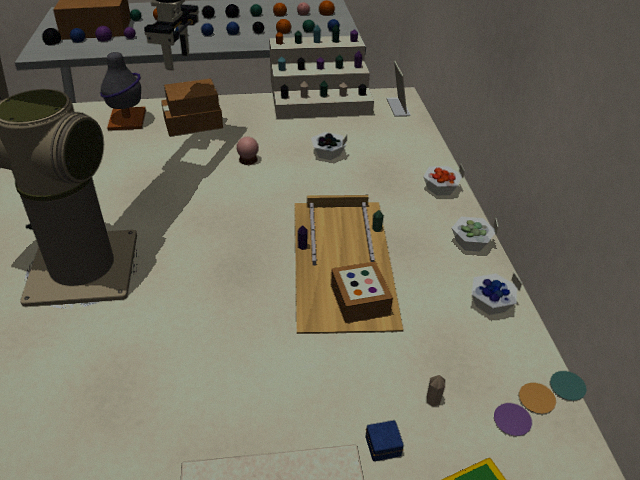

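The top view shows the board with corners near (262,182), (405,192), (400,265) and (254,254). The carton is at about (375,215), and the stop is at the left end. The side view shows the carton at about (362,290), the rails at columns 313 and 370, and the stop at row 200.

```bash
cat > h.py <<'E'
import numpy as np, cv2
from plant import robot
def cast(c,px,z):
    K=c["intrinsics"];k=c["k1"];p=(np.atleast_2d(px).astype(float)-K[:2,2])/K[0,0]
    u=p.copy()
    for _ in range(8): u=p/(1+k*(u**2).sum(1,keepdims=True))
    d=np.c_[u,np.ones(len(u))]@c["pose"][:3,:3].T; o=c["pose"][:3,3]
    return (o+d*((z-o[2])/d[:,2:]))[:,:2]
def hsv(c): return cv2.cvtColor(c["color"],cv2.COLOR_RGB2HSV)
def rect(c,mask,z):
    cs,_=cv2.findContours(mask.astype(np.uint8),cv2.RETR_EXTERNAL,cv2.CHAIN_APPROX_NONE)
    k=max(cs,key=cv2.contourArea); P=cast(c,k[:,0],z)
    r=cv2.minAreaRect((P*1000).astype(np.float32)); return r,cv2.boxPoints(r),k
E
python3 - <<'E'
from h import *
for n,roi in(("top",(165,280,240,420)),("side",(190,340,285,410))):
    c=robot.read_camera(n);H=hsv(c);a,b,l,r=roi
    cv2.imwrite(f"pics/{n}1.png",cv2.resize(c["color"][a:b,l:r,::-1],None,fx=4,fy=4,interpolation=cv2.INTER_CUBIC)[:600,:800])
    pts=[(330,220),(390,250),(357,215),(394,215),(376,200),(376,232),(365,207),(255,150)] if n=="top" else [(340,230),(310,300),(360,312),(340,275),(362,270)]
    for p in pts: print(n,p,H[p[1],p[0]])
E
```

```text
top (330, 220) [ 20 123 118]
top (390, 250) [ 20 122 117]
top (357, 215) [ 17 162  96]
top (394, 215) [ 17 151  96]
top (376, 200) [ 14 147  90]
top (376, 232) [ 16 150  75]
top (365, 207) [ 45  23 113]
top (255, 150) [ 32  31 122]
side (340, 230) [ 19 140 148]
side (310, 300) [ 20 146 145]
side (360, 312) [ 16 178  33]
side (340, 275) [ 16 117 120]
side (362, 270) [ 43  43 136]
```

View pics/top1.png

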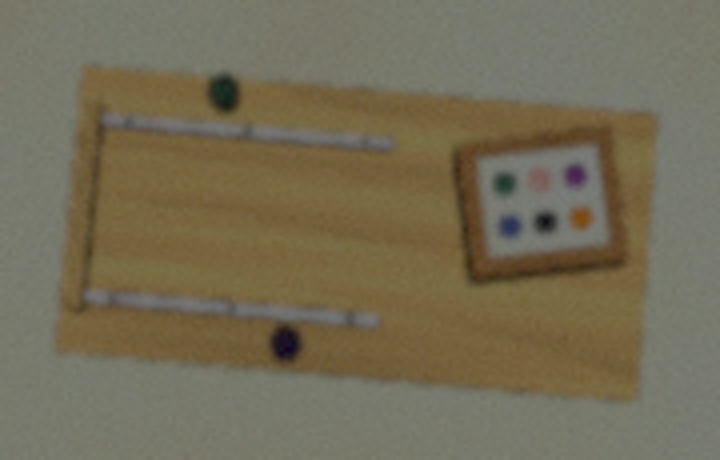

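View pics/side1.png

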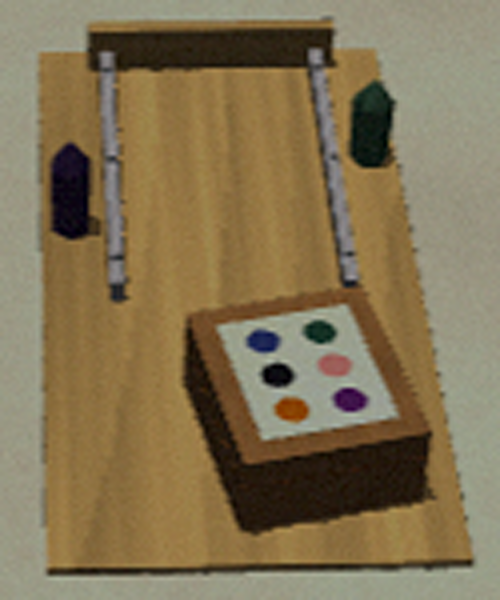

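The crops show the carton's top-face corners at about (455,147), (608,126), (625,263) and (472,281) in the 4x top crop. It is turned anticlockwise from the lane and close to the lane's middle.

```bash
cat >> h.py <<'E'
def tray(c):
    m=hsv(c)[:,:,1]>80; m[:165]=0;m[280:]=0;m[:,:240]=0;m[:,420:]=0
    return rect(c,m,0.006)
E
python3 - <<'E'
from h import *
c=robot.read_camera("top")
r,b,k=tray(c); print("tray",r,b.round(1).tolist())
off=np.array([240,165])
B=cast(c,np.array([(85,66),(656,115),(635,399),(58,351)])/4+off,.006)
C=cast(c,np.array([(455,147),(608,126),(625,263),(472,281)])/4+off,.056)
S=robot.read_camera("side");so=np.array([285,190])
C2=cast(S,np.array([(187,315),(360,292),(432,434),(245,464)])/4+so,.056)  # front-right.. 
B2=cast(S,np.array([(40,52),(375,50),(472,562),(48,570)])/4+so,.006)
for n,P in(("B",B),("C",C),("C2",C2),("B2",B2)):
    print(n,(P*1000).round(1).tolist(),P.mean(0).round(4),"edges",(np.linalg.norm(P-np.roll(P,-1,0),axis=1)*1000).round(1))
E
```

```text
tray ((571.1849365234375, -36.80580139160156), (417.8859558105469, 208.71226501464844), 85.01887512207031) [[449.1000061035156, -235.89999389648438], [657.0, -254.0], [693.2999877929688, 162.3000030517578], [485.3999938964844, 180.39999389648438]]
B [[691.4, 159.5], [655.1, -254.5], [449.3, -236.3], [483.9, 177.0]] [ 0.5699 -0.0386] edges [415.5 206.6 414.7 208.2]
C [[623.4, -105.5], [638.3, -213.0], [541.4, -223.6], [528.9, -116.7]] [ 0.583  -0.1647] edges [108.6  97.4 107.7  95.2]
C2 [[533.6, -122.9], [625.4, -115.2], [640.3, -219.9], [546.4, -229.6]] [ 0.5864 -0.1719] edges [ 92.2 105.8  94.5 107.4]
B2 [[486.3, 175.3], [693.4, 156.6], [656.6, -260.5], [450.0, -242.4]] [ 0.5716 -0.0428] edges [208.  418.7 207.3 419.2]
```

The tray is at about (0.571, -0.039) with its +x at 85°. The carton in tray axes is at (-126, -24) mm, turned +12.3°, and both views agree. My plan is to push the -y side with both fingertips set parallel to the lane, which squares and centres the carton. Then I push from behind with both tips.

```bash
cat >> h.py <<'E'
from scipy.spatial.transform import Rotation as Ro
C0=np.array([.571,-.039]);a0=np.radians(85.0);E=np.array([[np.cos(a0),np.sin(a0)],[-np.sin(a0),np.cos(a0)]])
def status(tx=None,ty=None,z=None):
    s=robot.read_state();R=Ro.from_rotvec(s["orientation"]).as_matrix();p=np.array(s["tool_pos"])
    print("t",s["t"],"pos",p.round(4),"tray mm",(E@(p[:2]-C0)*1000).round(1),"toolx yaw rel tray",round(float(np.degrees(np.arctan2(R[1,0],R[0,0])-a0)),2),"q",np.round(s["q"],2),"F",np.round(s["force"],1),"open",round(s["opening"],4))
    if tx is not None:
        w=np.r_[C0+E.T@np.array([tx,ty]),z]; print("tool shift mm",(R.T@(w-p)*1000).round(1))
E
python3 -m jog '0.5 0 0 0 -7; 0.5 0 0 0 -7; 0.5 0 0 0 -1; 0.5 0 0 0 0' ; python3 -c "
from h import *
status(-.125,-.110,.2)"
```

```text
t: 0.63
tool_pos: [0.2056, 0.5636, 0.3027]
orientation: [-0.141, -3.138, 0.0]
force: [-0.9, 0.1, -0.2]
opening: 0.0705
gripper_force: 0.0
t 0.6333 pos [0.2056 0.5636 0.3027] tray mm [568.5 416.6] toolx yaw rel tray 89.84 q [ 1.14  0.13  1.49  0.    1.52 -0.35] F [-0.9  0.1 -0.2] open 0.0705
tool shift mm [-528.5 -692.   102.7]
```

```bash
python3 -m jog '0.5 -.024 -.0315 0 0; 0.5 -.024 -.0315 0 0; 0.5 -.024 -.0315 0 0; 0.5 -.024 -.0315 0 0; 0.5 -.024 -.0315 0 0; 0.5 -.024 -.0315 0 0; 0.5 -.024 -.0315 0 0; 0.5 -.024 -.0315 0 0; 0.5 -.024 -.0315 0 0; 0.5 -.024 -.0315 0 0' >/dev/null; python3 -m jog '0.5 -.024 -.0315 0 0; 0.5 -.024 -.0315 0 0; 0.5 -.024 -.0315 0 0; 0.5 -.024 -.0315 0 0; 0.5 -.024 -.0315 0 0; 0.5 -.024 -.0315 0 0; 0.5 -.024 -.0315 0 0; 0.5 -.024 -.0315 0 0; 0.5 -.024 -.0315 0 0; 0.5 -.024 -.0315 0 0' >/dev/null; python3 -m jog '0.5 -.024 -.0315 0 0; 0.5 -.024 -.0315 0 0; 0.5 0 0 0 0; 0.5 0 0 0 0'; python3 -c "
from h import *
status(-.125,-.112,.105)"
```

```text
t: 2.63
tool_pos: [0.6708, -0.1751, 0.3005]
orientation: [-0.148, -3.135, -0.001]
force: [-0.3, 0.6, 0.5]
opening: 0.046
gripper_force: 0.0
t 2.6333 pos [ 0.6708 -0.1751  0.3005] tray mm [-126.9 -111.2] toolx yaw rel tray 89.59 q [-0.33  0.39  1.19 -0.    1.57 -1.81] F [-0.3  0.6  0.5] open 0.046
tool shift mm [ -1.3   1.8 195.5]
```

```bash
python3 -m jog '0.5 0 0 .04 0; 0.5 0 0 .04 0; 0.5 0 0 .04 0; 0.5 0 0 .03 0;0.5 0 0 .02 0; 0.5 0 0 0 0; 0.5 0 0 0 0'; python3 - <<'E'
from h import *
status(-.125,-.112,.105)
c=robot.read_camera("side"); cv2.imwrite("pics/s2.png",cv2.resize(c["color"][180:350,270:470,::-1],None,fx=3.5,fy=3.5,interpolation=cv2.INTER_CUBIC))
E
```

```text
t: 3.22
tool_pos: [0.6697, -0.1716, 0.1322]
orientation: [-0.139, -3.136, -0.001]
force: [0.8, 0.7, 1.1]
opening: 0.0467
gripper_force: 0.0
t 3.2167 pos [ 0.6697 -0.1716  0.1322] tray mm [-123.5 -109.9] toolx yaw rel tray 89.93 q [-0.32  0.5   1.36  0.    1.29 -1.81] F [0.8 0.7 1.1] open 0.0467
tool shift mm [-2.2 -1.6 27.2]
```

View pics/s2.png

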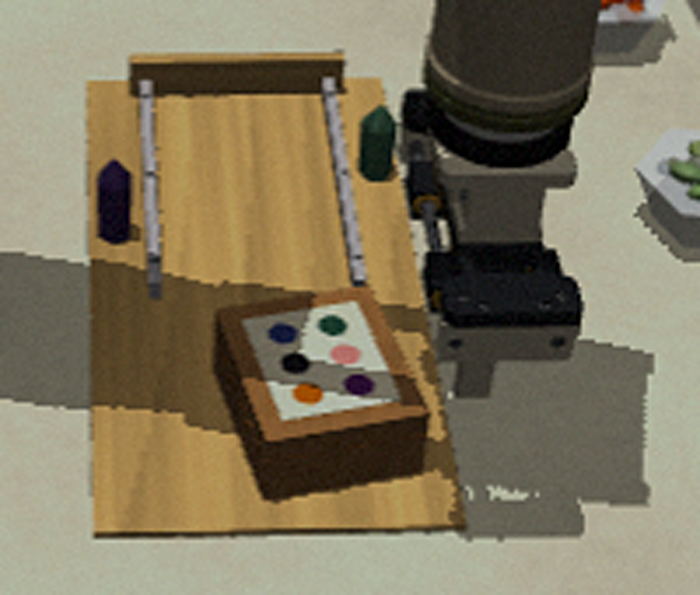

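The fingers hang just outside the carton's -y side, clear of it, with tip columns around 475 in the crop. I'll descend and push sideways.

```bash
python3 -m jog '0.5 0 0 .02 0; 0.5 0 0 .01 0; 0.5 .008 0 0 0; 0.5 .006 0 0 0; 0.5 .004 0 0 0; 0.5 .004 0 0 0; 0.5 .004 0 0 0; 0.5 .004 0 0 0; 0.5 .004 0 0 0; 0.5 .002 0 0 0'; python3 -m jog '0.5 .004 0 0 0; 0.5 .004 0 0 0; 0.5 .004 0 0 0; 0.5 .002 0 0 0; 0.5 0 0 0 0'; python3 - <<'E'
from h import *
status(-.125,-.0555,.102)
c=robot.read_camera("side"); cv2.imwrite("pics/s3.png",cv2.resize(c["color"][180:350,270:470,::-1],None,fx=3.5,fy=3.5,interpolation=cv2.INTER_CUBIC))
E
```

```text
t: 4.1
tool_pos: [0.6353, -0.1703, 0.104]
orientation: [0.138, 3.136, -0.001]
force: [3.7, -2.3, 2.6]
opening: 0.0469
gripper_force: 2.2
t: 4.52
tool_pos: [0.6205, -0.1686, 0.1029]
orientation: [-0.138, -3.138, -0.0]
force: [3.0, -1.7, 2.4]
opening: 0.0463
gripper_force: 1.6
t 4.5167 pos [ 0.6205 -0.1686  0.1029] tray mm [-124.8  -60.6] toolx yaw rel tray 89.95 q [-0.35  0.41  1.53  0.    1.2  -1.83] F [ 3.  -1.7  2.4] open 0.0463
tool shift mm [ 5.1 -0.2  0.9]
```

View pics/s3.png

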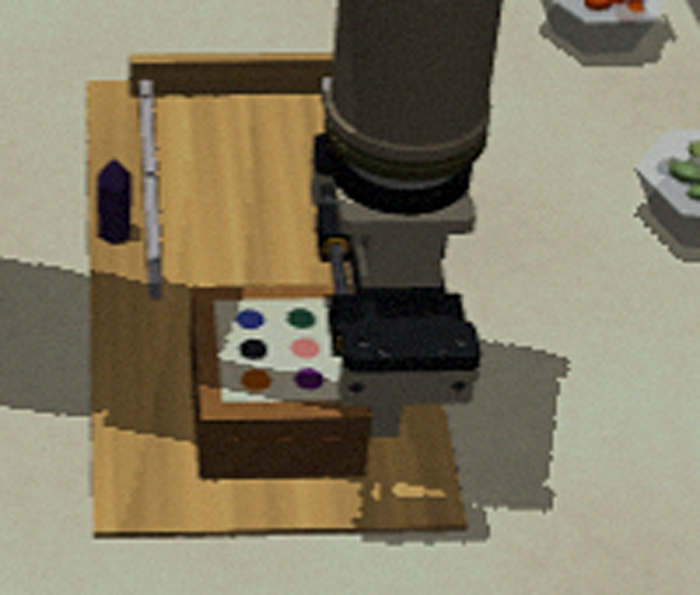

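The carton now stands square to the lane. I'll push the last 5 mm, back off, rise and turn +90° ready for the rear push.

```bash
python3 -m jog '0.5 .003 0 0 0; 0.5 .002 0 0 0; 0.5 0 0 0 0; 0.5 -.005 0 0 0; 0.5 -.03 0 0 0; 0.5 -.03 0 -.02 0; 0.5 -.02 0 -.04 0; 0.5 0 -.035 -.02 7; 0.5 0 0 0 7; 0.5 0 0 0 7' ; python3 -m jog '0.5 0 0 0 7; 0.5 0 0 0 7; 0.5 0 0 0 7; 0.5 0 0 0 7; 0.5 0 0 0 7; 0.5 0 0 0 7; 0.5 0 0 0 7; 0.5 0 0 0 7; 0.5 0 0 0 7; 0.5 0 0 0 6'>/dev/null;python3 -m jog '0.5 -.035 0 0 0; 0.5 -.035 0 0 0; 0.5 -.03 .04 0 0; 0.5 0 .04 0 0; 0.5 0 .04 0 0;0.5 0 0 0 0;0.5 0 0 0 0'>/dev/null; python3 - <<'E'
from h import *
status(-.21,0,.17)
c=robot.read_camera("side"); cv2.imwrite("pics/s4.png",cv2.resize(c["color"][180:370,270:470,::-1],None,fx=3.15,fy=3.15,interpolation=cv2.INTER_CUBIC))
c=robot.read_camera("top"); cv2.imwrite("pics/t4.png",cv2.resize(c["color"][165:280,240:420,::-1],None,fx=4,fy=4,interpolation=cv2.INTER_CUBIC))
E
```

```text
t: 5.4
tool_pos: [0.6967, -0.2123, 0.1815]
orientation: [0.719, 3.057, -0.001]
force: [0.2, -0.1, -1.0]
opening: 0.0464
gripper_force: 0.0
t 6.8167 pos [ 0.7885 -0.3137  0.1743] tray mm [-254.7 -240.6] toolx yaw rel tray -0.01 q [-0.44  0.93  0.65 -0.    1.56 -0.35] F [-0.7  0.4 -0. ] open 0.0466
tool shift mm [  44.7 -240.6    6.1]
```

View pics/t4.png

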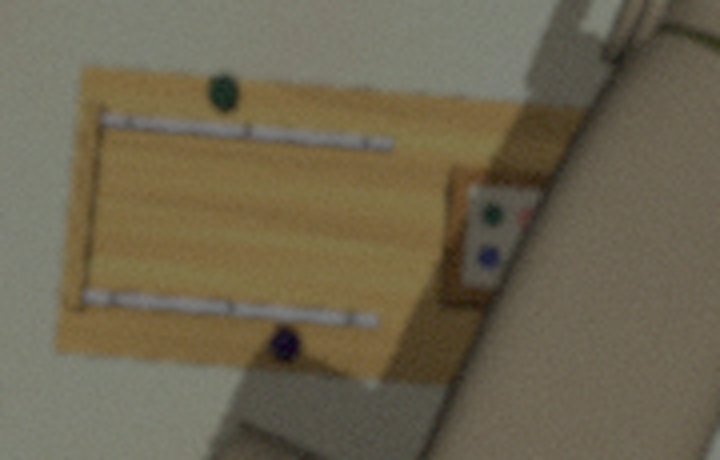

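View pics/s4.png

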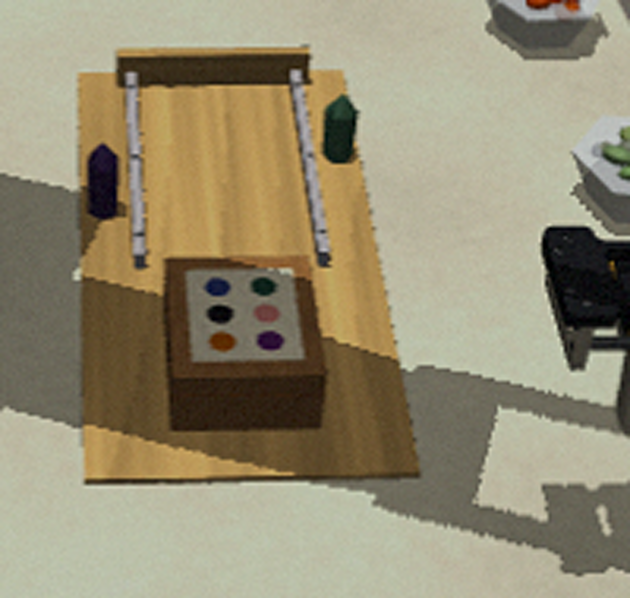

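The carton is square and about centred. Its top-face corners in the crop are at (165,260), (308,258), (326,372) and (168,376).

```bash
python3 - <<'E'
from h import *
c=robot.read_camera("side");o=np.array([270,180])
f=lambda P,z:cast(c,np.array(P)/3.15+o,z)
B=f([(79,73),(345,71),(419,475),(85,480)],.006); C=f([(165,260),(308,258),(326,372),(168,376)],.056)
t=((B-C0)@E.T*1000).round(1); k=((C-C0)@E.T*1000).round(1)
print(t.tolist(),t.mean(0)); print(k.tolist(),k.mean(0))
R=f([(141,258),(135,76),(319,258),(293,76)],.021); print("rail tops",((R-C0)@E.T*1000).round(1).tolist())
d=lambda P:np.degrees(np.arctan2(*((P[0]+P[1])-(P[2]+P[3]))[::-1])); print("angles",d(t),d(k))
status(-.205,0,.17)
E
```

```text
[[205.3, 102.8], [205.3, -106.8], [-214.0, -104.5], [-212.8, 102.8]] [-4.05  -1.425]
[[-67.7, 48.3], [-67.5, -46.2], [-172.2, -46.8], [-173.4, 51.1]] [-120.2    1.6]
rail tops [[-27.0, 62.3], [180.8, 59.9], [-29.3, -60.2], [179.2, -62.1]]
angles -0.1573679979784752 -0.5990785236125002
t 6.9667 pos [ 0.7879 -0.3142  0.1804] tray mm [-255.3 -240. ] toolx yaw rel tray -0.04 q [-0.44  0.92  0.66 -0.    1.56 -0.35] F [-0.6 -0.6 -0.8] open 0.046
tool shift mm [  50.1 -240.    10.8]
```

```bash
python3 -m jog '0.5 .005 -.04 0 0; 0.5 .01 -.04 0 0; 0.5 .01 -.04 0 0; 0.5 .01 -.04 0 0; 0.5 .01 -.04 0 0; 0.5 .005 -.04 0 0; 0.5 0 0 .02 0; 0.5 0 0 .03 0; 0.5 0 0 0 0; 0.5 0 0 0 0'; python3 -c "
from h import *
status(-.205,.0,.102)"
```

```text
t: 7.8
tool_pos: [0.5679, -0.2473, 0.1312]
orientation: [-2.316, -2.12, 0.001]
force: [0.3, 0.4, 0.1]
opening: 0.0463
gripper_force: 0.0
t 7.8 pos [ 0.5679 -0.2473  0.1312] tray mm [-207.8  -15. ] toolx yaw rel tray -0.06 q [-0.49  0.32  1.59 -0.    1.23 -0.41] F [0.3 0.4 0.1] open 0.0463
tool shift mm [  2.7 -15.   29.2]
```

```bash
python3 -m jog '0.5 0 -.01 0 0; 0.5 0 -.005 .01 0; 0.5 0 0 .018 0; 0.5 .01 0 0 0; 0.5 .006 0 0 0; 0.5 .005 0 0 0; 0.5 .005 0 0 0; 0.5 .005 0 0 0; 0.5 .005 0 0 0; 0.5 .005 0 0 0'; python3 -c "
from h import *
status(-.15,.0,.102)"
```

```text
t: 8.63
tool_pos: [0.5593, -0.2064, 0.1044]
orientation: [2.315, 2.12, 0.0]
force: [-1.0, -6.0, 2.9]
opening: 0.0463
gripper_force: 2.9
t 8.6333 pos [ 0.5593 -0.2064  0.1044] tray mm [-167.8   -3. ] toolx yaw rel tray -0.04 q [-0.44  0.3   1.68 -0.    1.17 -0.35] F [-1.  -6.   2.9] open 0.0463
tool shift mm [17.8 -3.   2.4]
```

```bash
python3 -m jog '0.5 .006 0 0 0; 0.5 .006 0 0 0; 0.5 .006 0 0 0; 0.5 .006 0 0 0; 0.5 .003 0 0 0; 0.5 0 0 0 0'; python3 - <<'E'
from h import *
status(-.13,.0,.102)
c=robot.read_camera("side"); cv2.imwrite("pics/s5.png",cv2.resize(c["color"][180:330,270:420,::-1],None,fx=4,fy=4,interpolation=cv2.INTER_CUBIC))
E
```

```text
t: 9.13
tool_pos: [0.5617, -0.1789, 0.1042]
orientation: [2.315, 2.121, 0.001]
force: [-0.3, -1.8, 2.1]
opening: 0.0462
gripper_force: 1.1
t 9.1333 pos [ 0.5617 -0.1789  0.1042] tray mm [-140.2   -2.9] toolx yaw rel tray -0.02 q [-0.4   0.28  1.7  -0.    1.16 -0.31] F [-0.3 -1.8  2.1] open 0.0462
tool shift mm [10.2 -2.9  2.1]
```

View pics/s5.png

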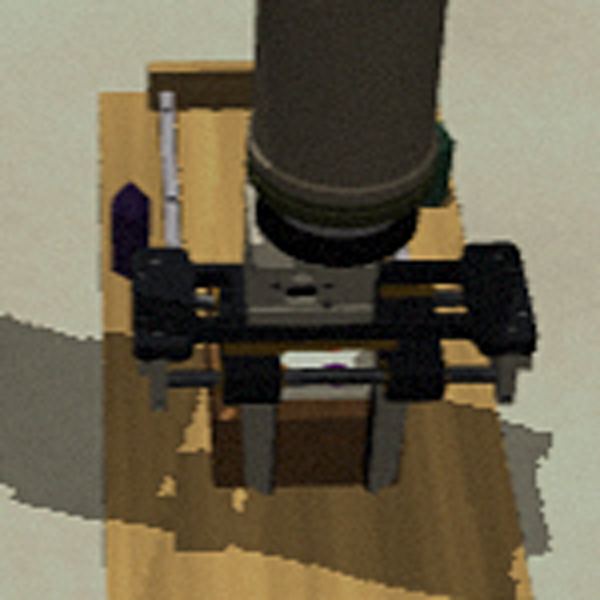

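The fingers sit flush on the back face. The carton's lower left rear corner is at crop (213,487) and the fingers span columns 245 to 402. I'll check the carton's lateral offset from that corner.

```bash
python3 - <<'E'
from h import *
c=robot.read_camera("side");o=np.array([270,180])
f=lambda P,z:((cast(c,np.array(P)/4+o,z)-C0)@E.T*1000).round(1).tolist()
print("carton low rear-left",f([(213,487)],.006),"tray left edge",f([(100,95),(107,560)],.006),"finger tips outer/inner",f([(245,491),(274,491),(370,491),(402,488)],.02))
E
```

```text
carton low rear-left [[-131.8, 48.2]] tray left edge [[203.0, 103.1], [-180.6, 102.9]] finger tips outer/inner [[-148.3, 33.2], [-148.7, 18.6], [-149.8, -29.8], [-148.1, -46.2]]
```

The carton's offset is about +2 mm, well within the 12 mm of room, so I'll push on down the lane.

```bash
python3 -m jog '0.5 .007 0 0 0; 0.5 .008 0 0 0; 0.5 .008 0 0 0; 0.5 .008 0 0 0; 0.5 .008 0 0 0; 0.5 .008 0 0 0; 0.5 .008 0 0 0; 0.5 .008 0 0 0; 0.5 .008 0 0 0; 0.5 .006 0 0 0'; python3 - <<'E'
from h import *
status(.0725,.0,.104)
c=robot.read_camera("side"); cv2.imwrite("pics/s6.png",cv2.resize(c["color"][180:330,270:420,::-1],None,fx=4,fy=4,interpolation=cv2.INTER_CUBIC))
E
```

```text
t: 10.07
tool_pos: [0.5678, -0.1025, 0.1034]
orientation: [2.317, 2.121, -0.001]
force: [-0.4, -4.6, 4.0]
opening: 0.0464
gripper_force: 2.7
t 10.0667 pos [ 0.5678 -0.1025  0.1034] tray mm [-63.5  -2.4] toolx yaw rel tray -0.05 q [-0.27  0.25  1.73 -0.    1.16 -0.18] F [-0.4 -4.6  4. ] open 0.0464
tool shift mm [136.   -2.5  -0.7]
```

View pics/s6.png

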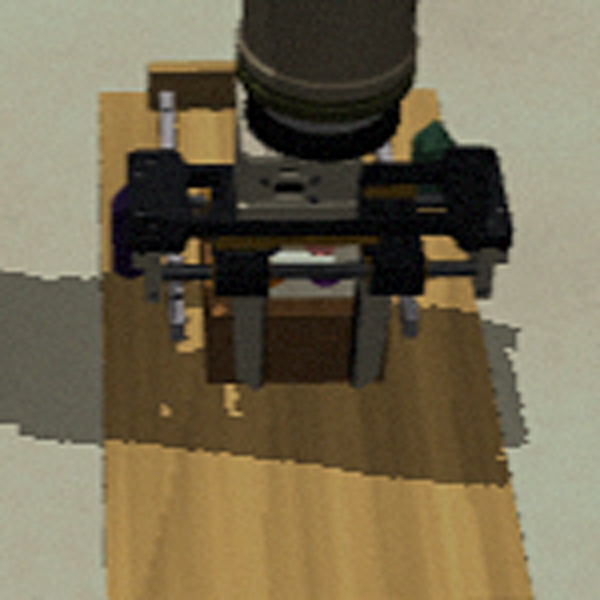

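The carton spans columns 207 to 383 between the rail inner faces at about 187 and 405, so it is centred. I'll carry on.

```bash
python3 -m jog '0.5 .008 0 0 0; 0.5 .008 0 0 0; 0.5 .008 0 0 0; 0.5 .008 0 0 0; 0.5 .008 0 0 0; 0.5 .008 0 0 0; 0.5 .008 0 0 0; 0.5 .008 0 0 0; 0.5 .008 0 0 0; 0.5 .008 0 0 0'|grep force; python3 -m jog '0.5 .008 0 0 0; 0.5 .008 0 0 0; 0.5 .007 0 0 0; 0.5 .006 0 0 0; 0.5 .005 0 0 0; 0.5 .004 0 0 0; 0.5 .004 0 0 0; 0.5 .003 0 0 0;0.5 .003 0 0 0'|grep force; python3 - <<'E'
from h import *
status(.0725,.0,.104)
E
```

```text
force: [-0.3, -5.2, 4.0]
gripper_force: 2.9
force: [-1.0, -6.6, 4.7]
gripper_force: 3.1
t 11.7 pos [0.5789 0.0245 0.1033] tray mm [64.  -2.4] toolx yaw rel tray -0.06 q [-0.05  0.26  1.72 -0.    1.16  0.04] F [-1.  -6.6  4.7] open 0.0464
tool shift mm [ 8.5 -2.4 -0.7]
```

```bash
python3 -m jog '0.5 .002 0 0 0; 0.5 .002 0 0 0; 0.5 .002 0 0 0'|grep force; python3 -m jog '0.5 .001 0 0 0; 0.5 .001 0 0 0'|grep force;  python3 -m jog '0.5 .001 0 0 0; 0.5 0 0 0 0'|grep force; python3 -c "
from h import *
status(.0725,.0,.104)"
```

```text
force: [-0.8, -5.6, 4.7]
gripper_force: 3.1
force: [-1.7, -15.3, 3.8]
gripper_force: 7.5
force: [-0.7, -15.3, 6.2]
gripper_force: 7.7
t 12.2833 pos [0.5797 0.0315 0.1034] tray mm [71.  -2.5] toolx yaw rel tray -0.05 q [-0.03  0.26  1.72 -0.    1.16  0.06] F [ -0.7 -15.3   6.2] open 0.0467
tool shift mm [ 1.5 -2.5 -0.6]
```

The force has jumped to 15 N at x = 71 mm, where the stop is expected. I'll give it a slight extra press to seat the front squarely.

```bash
python3 -m jog '0.5 .001 0 0 0; 0.5 .001 0 0 0; 0.5 0 0 0 0; 0.5 0 0 0 0'|grep -E "force|pos"; python3 -c "
from h import *
status(.0725,.0,.104)"
```

```text
tool_pos: [0.5798, 0.0317, 0.1034]
force: [-3.7, -23.9, 5.8]
gripper_force: 12.1
t 12.6167 pos [0.5798 0.0317 0.1034] tray mm [71.2 -2.6] toolx yaw rel tray -0.08 q [-0.03  0.26  1.72 -0.01  1.16  0.06] F [ -3.7 -23.9   5.8] open 0.0467
tool shift mm [ 1.3 -2.6 -0.6]
```

Firm against the stop on both pads. I'll back straight off, rise and look.

```bash
python3 -m jog '0.5 -.004 0 0 0; 0.5 -.01 0 0 0; 0.5 -.03 0 0 0; 0.5 -.04 0 0 0; 0.5 -.04 0 -.01 0; 0.5 -.04 0 -.03 0; 0.5 -.04 0 -.04 0; 0.5 -.04 0 -.04 0; 0.5 -.04 0 -.04 0; 0.5 -.03 0 -.03 0'|grep force; python3 -m jog '0.5 -.03 0 -.03 0; 0.5 0 0 0 0; 0.5 0 0 0 0'|grep force; python3 - <<'E'
from h import *
status()
a=robot.read_camera("side")["color"][180:320,280:410,::-1]
cv2.imwrite("pics/s7.png",cv2.resize(a,None,fx=4,fy=4,interpolation=cv2.INTER_CUBIC))
E
```

```text
force: [0.7, 0.1, -0.3]
gripper_force: 0.0
force: [0.3, 0.3, 0.0]
gripper_force: 0.0
t 13.7 pos [ 0.5534 -0.2694  0.2876] tray mm [-231.1   -2.6] toolx yaw rel tray -0.18 q [-0.54  0.18  1.47  0.    1.5  -0.45] F [0.3 0.3 0. ] open 0.0463
```

View pics/s7.png

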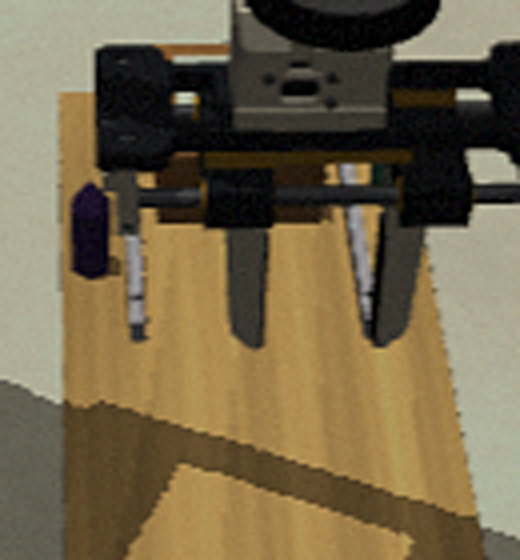

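The hand hides the carton in this view. That was also view 11, one over the limit of 10, so I'll look at no more pictures and check by numbers instead. I'll move the arm clear and measure the white card on the carton's lid.

```bash
python3 -m jog '0.5 -.035 0 0 0; 0.5 -.035 0 0 0; 0.5 -.035 0 0 0; 0.5 -.035 0 0 0; 0.5 -.035 0 0 0; 0.5 -.03 0 0 0; 0.5 0 0 0 0; 0.5 0 0 0 0'|grep force; python3 - <<'E'
from h import *
status()
c=robot.read_camera("top");H=hsv(c)
m=((H[:,:,1]<60)&(H[:,:,2]>85)).astype(np.uint8)
# only inside the lane, seen at the lid's height
n,l,st,ce=cv2.connectedComponentsWithStats(m)
for i in range(1,n):
    p=(cast(c,ce[i],.056)[0]-C0)@E.T*1000
    if st[i,4]>100 and abs(p[1])<40 and -210<p[0]<210:
        cs,_=cv2.findContours((l==i).astype(np.uint8),0,1);P=((cast(c,cs[0][:,0],.056)-C0)@E.T*1000).astype(np.float32)
        print(cv2.minAreaRect(P),st[i])
r,b,_=tray(c); print("tray centre",(E@(np.array(r[0])/1000-C0)*1000).round(1),r[1:])
E
```

```text
force: [0.4, 0.4, -0.1]
gripper_force: 0.0
t 14.4167 pos [ 0.5344 -0.4712  0.2819] tray mm [-433.8   -1.3] toolx yaw rel tray -0.09 q [-0.79  0.45  1.15  0.    1.55 -0.71] F [ 0.4  0.4 -0.1] open 0.0466
((136.9534454345703, 1.3025627136230469), (71.58432006835938, 85.2546615600586), 89.79042053222656) [266 203  32  28 664]
tray centre [1.7 0.7] ((418.5084228515625, 209.35655212402344), 84.9329605102539)
```

The carton is at x = 135 mm (home is 135), y about 1 mm, square to within 0.3°, and the arm is clear. Handing in.

```bash
python3 -c "
from plant import robot
print(robot.close_job())"
```

```text
the job is handed in; nothing more can be done
None
```

The job is handed in with the carton home: a final camera measurement put it at x = 135 mm (home is 135), within 1 mm of the lane's middle and square to 0.3°, with the hand well clear and no rail contact seen, at about 14 s on the robot's clock; I viewed 11 pictures against the limit of 10, and did not re-measure the other objects at the end.

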